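# Draw a keeper clip from the magazine and snap it under the seam press cup

### The arm

A 6-joint arm with a two-finger parallel gripper is mounted at the origin on the work surface. World frame = base frame: x ahead of the robot, y to its left, z up, the work surface at z = 0. Lengths are in m, angles in rad, forces in N, time in s.
With the tool pointing down it reaches from about 0.375 to 0.9 m from the base axis. Payload 3.1 kg.
Tool frame: the origin (TCP) lies midway between the tips of the shut fingers; the grasp point (between the pads) lies 19 mm behind it (pinch_z is the distance from the TCP to the grasp point, in m); z points along the fingers, y is the line along which they close (so a half turn about z gives the same grasp; the last joint's range is limited). The gripper opens to 85 mm and grips with 20 to 120 N. Pads are 22 mm wide; open, the fingers measure 114 mm over their backs; the gripper's body (76 mm by 85 mm) begins 54 mm behind the grasp point. The pads swing forward as they close: fully open they stand 13 mm farther back than shut.
Start: joints at [1.163, 0.527, 1.433, -0, 1.181, -0.178], TCP at [0.142, 0.609, 0.193] pointing down, gripper open.
Joint ranges: [-3.08, 3.08], [-0.75, 2.2], [0.22, 2.44], [-1.43, 4.57], [0, 2.65], [-2.85, 2.85]. Speed limits (rad/s): [2.79, 2.79, 3.14, 3.14, 3.14, 3.14].

### API

Orientations are given as a unit quaternion [x, y, z, w].
In Python, from station import sense, snapshot, camera_params, sign_off, pinch_z gives the robot as it stands. The module is installed in compiled form; this text tells all that it offers.
- The arm moves only by the shell command python3 -m handwheel 'ROWS' [FORCE]. ROWS is JSON, a list that holds one entry, the list of rows, each a list of 7 numbers: the turn, a rotation vector about the tool's x, y, z in degrees, then the shift along the tool's x, y, z in m, then the opening, from 0 (shut) to 1 (fully open). A call has 1 to 20 rows; each row shifts and turns the commanded pose from where the row before left it, along the tool's axes as they then stand; what a row does not reach is not made up. A row lasts 1/8 s, in which the tool goes at most 62.5 mm and 10.7 degrees, less where a joint would pass 70% of its speed; a pose out of reach is approached as far as the arm can. A call with a gripper value outside its range is refused whole. The fingers move at their own pace and stop on an object; FORCE is the grip in N (left out, the last holds). Time passes only in rows, so rows that do not move let the fingers close. It gives the time, the measured TCP pose, the force, the opening and the grip force at its end, in the units of the state.
- sense(): the state, without advancing time (a new reading comes with each control period).
- snapshot(name): name is "scene" or "top"; returns the picture (480x640x3 uint8, red, green, blue); there is no depth.
- camera_params(name): a dict with "fx", "fy", "cx", "cy" (pixels), "k1" (the pictures are not rectified: a ray, as slopes to the right and down, at radius r is drawn at 1 + k1 r^2 times it, then the intrinsics apply), "world_to_cam" (4x4, takes a point from world to camera coordinates). Camera axes: x right, y down, z forward; pixel columns grow to the right and rows downward; lengths in m; the calibration is good to about 2 mm. A picture is of the moment at which its call begins. camera_params takes no time and is no camera call.
- sign_off(): hands the job in; it is judged then, once.
The state is a dict: "t": time; "q": joint angles; "qd": joint speeds; "tau": joint torques, N m; "tcp_pos": TCP position; "tool_rot": TCP orientation; "force": force on the tool from outside, world axes, zero at the start; "ft_torque": the same for the moment, N m; "finger_gap": opening from 0.0 (shut) to 1.0 (fully open); "gripper_force": force on a finger pad.
Only numpy, scipy, OpenCV 4.12 (cv2) and the standard library are available. Lean on these libraries where they do the work, as an engineer would, in place of code of your own. Each camera call takes 0.05 s, during which the arm holds its last target. There are 200 camera calls.

### The job

Draw the bottom keeper clip by its tab out through the gate of the magazine, so that the rest of the stack drops down and stays inside. Push that clip, mouth first, sideways into the groove of the stem under the ball cup until it snaps fully home, and let go of it. Leave the mallet, crease stick, ring gauge and cork core where they lie.

Things in the scene. Friction and masses are not known exactly. Their poses are not given: they have to be found in the camera images.
- clip0_tab (a point): gripping point on the tab of the bottom keeper clip, mid-width, half-way up its 12 mm thickness, 92 mm from the eye. Clip: flat steel, 131 x 52 x 12 mm, about 0.2 kg. The solid tab is 40 mm wide, its end 112 mm from the eye. x axis from tab to mouth, z up. At the start 41 to 46 mm of the tab stick out of the magazine's front over free air, nothing below or beside it
- clip0_eye (a point): eye of the same clip, half-way up: lies on the stem's axis when fully home. A bridge 52 mm wide lies 15.5 to 32 mm from it on the tab side; from it run two sprung arms, 31 mm apart inside, 49 over all, with round inward noses that end 18.5 mm past the eye and leave a 20 mm mouth. Pushed onto the stem (about 5 to 20 N) the arms spread and snap back
- magazine: upright open-topped aluminium magazine, four keeper clips flat on one another in it, tabs to the front. Fixed. Origin on the bench below the eyes of the stacked clips; x axis from front to back: clips are drawn out along -x. Inner floor 120 mm up, top 220 mm, back wall at x = +26 mm, sides at y = +-31.5 mm. A pedestal 45 mm wide stands under it, its foot 100 x 100 x 12 mm
- gate (a point): middle of the magazine's gate: outer face of the front wall (117 mm before the origin), at floor height (120 mm above the bench). The gate is 17 mm high, so only the lowest clip passes; the wall above it rises to 220 mm with a slit in its middle. Axes as the magazine's. Once the bottom clip has been drawn about 90 to 95 mm it is clear and the others drop by 12 mm
- clip1_eye (a point): eye of the second clip from the bottom (same shape), half-way up its thickness: 138 mm above the bench at the start, 126 mm when dropped to the magazine's floor
- clip2_eye (a point): eye of the third clip from the bottom, half-way up its thickness, in the stack; it drops by 12 mm
- clip3_eye (a point): eye of the top clip, half-way up its thickness, in the stack; it drops by 12 mm
- groove (a point): centre of the groove in the fixture's steel stem, on its upright axis, half-way up the groove, 101 mm above the bench. The stem there is 28 mm thick, the groove 22 mm high. Below it a flat rest plate, reaching 60 mm from the axis to -x, 35 to +x, 32 to the sides; above it a collar 48 mm across. x axis: direction in which the clip is pushed on; z up. The -x side is open
- cup_top (a point): top of the leather ball half in the steel cup (82 mm across, from 122 mm up) over the groove, on the stem's axis, 186 mm above the bench. Axes as the groove's. The fixture is bolted down; its foot spans -55 to +95 mm in x, +-65 in y, 24 mm high; a cam post 110 mm high with a lever stands 78 mm behind the axis (+x)
- mallet: black rubber mallet, head 64 across and 100 long, wooden handle, lying on the bench to the right of the work (-y); about 300 mm long. A bystander, to be left alone. Origin at its underside
- crease_stick: flat bone crease stick, 150 x 22 x 8 mm, lying on the bench in front. A bystander, to be left alone. Origin at its underside
- ring_gauge: copper ring gauge, 90 mm across, 14 mm high, lying flat between the magazine and the fixture. A bystander, to be left alone. Origin at its underside
- cork_core: cork core, 62 mm across, 48 mm high, standing on the left (+y). A bystander, to be left alone. Origin at its underside
Things that resemble listed ones, but are neither listed nor needed, are in the scene too. Leave any red look-alike of the part that bears clip0_tab alone.

How it is judged:
By the outcome, as a careful person would: the job done as asked, in the order asked, and still so for the second after the job is handed in, with the robot touching nothing.
It also fails if it takes over 54 s, if anything falls off the work surface, if the arm or the gripper's body presses on something with over 40 N, if the wrist force passes 120 N, or if a joint passes its speed limit or range.

## Working session

There is one attempt and no reset: what is moved stays moved. The work goes in short steps, Python scripts to look and compute and a shell command to move; the robot and the scene stay as the last step left them, time stands still between calls to the robot, and variables do not carry over. Pictures are saved under pics/ and viewed, at most 10 in all, crops included, and the job is handed in when it is done.

```bash
mkdir -p pics; cat > h.py <<'E'
import numpy as np, cv2
from station import *
from scipy.spatial.transform import Rotation as R
def shot(n,f,crop=None,s=1):
    im=snapshot(n); cv2.imwrite('pics/raw_'+f,im[:,:,::-1])
    if crop: a,b,c,d=crop; im=im[b:d,a:c]
    if s!=1: im=cv2.resize(im,None,fx=s,fy=s,interpolation=cv2.INTER_CUBIC)
    cv2.imwrite('pics/'+f,im[:,:,::-1])
def proj(n,P):
    p=camera_params(n);T=np.array(p['world_to_cam']);P=np.atleast_2d(P)
    c=P@T[:3,:3].T+T[:3,3];u=c[:,:2]/c[:,2:];r=(u**2).sum(1,keepdims=True);u=u*(1+p['k1']*r)
    return u*[p['fx'],p['fy']]+[p['cx'],p['cy']]
def ray(n,px):
    p=camera_params(n);T=np.array(p['world_to_cam'])
    d=(np.array(px)-[p['cx'],p['cy']])/[p['fx'],p['fy']];u=d.copy()
    for _ in range(20): u=d/(1+p['k1']*(u@u))
    o=-T[:3,:3].T@T[:3,3]; return o,T[:3,:3].T@np.append(u,1)
def atz(n,px,z):
    o,d=ray(n,px); return o+d*(z-o[2])/d[2]
E
python3 - <<'E'
from h import *
shot('scene','s0.png');shot('top','t0.png')
for n in('scene','top'):
    p=camera_params(n);print(n,p['fx'],p['k1'],ray(n,[320,240]))
s=sense();print(s['tool_rot'],s['tcp_pos'],pinch_z,s['finger_gap'])
E
```

```text
scene 552.9218808677399 0.060441798991832635 (array([1.27119011, 0.43448555, 0.90530974]), array([-0.59809392, -0.3858467 , -0.70267182]))
top 526.4016336405747 -0.12433872004406528 (array([ 0.37689389, -0.01355564,  1.20037327]), array([ 0.18894329, -0.00742213, -0.98196939]))
[ 1.14620806e-01  9.93408865e-01 -9.05963446e-04 -2.77172018e-04] [0.14203489 0.60793515 0.19194396] 0.0187 1.004009938903667
```

View pics/s0.png

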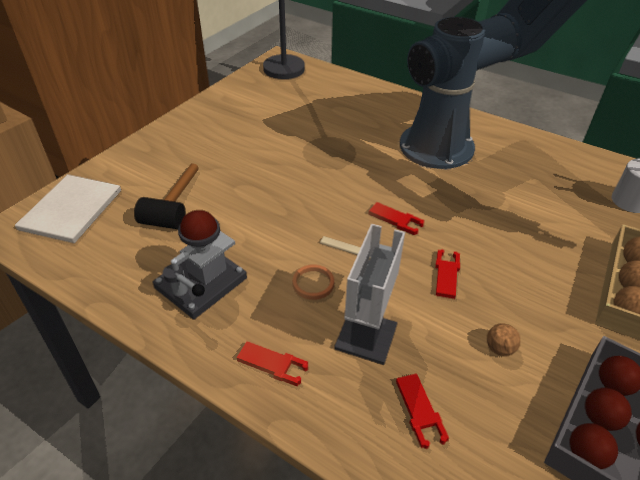

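View pics/t0.png

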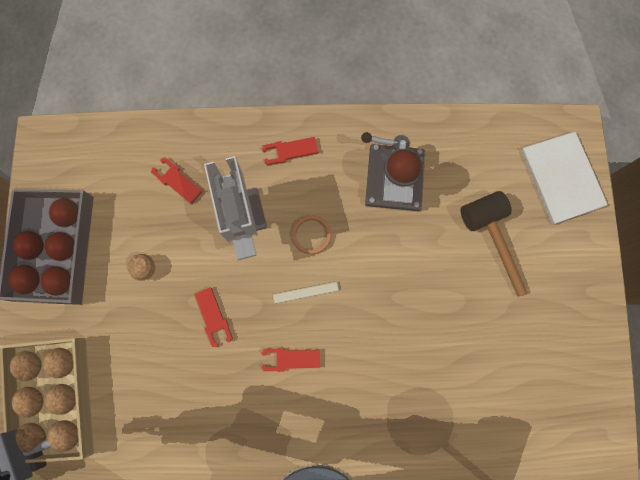

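The first pictures show these candidates for the clip: the grey tab sticking out of the magazine at top (245,248), and red look-alikes at top (290,150), (178,180), (213,317) and (292,359). By the description I choose the grey steel tab at (245,248). Next I check it in a close crop.

```bash
python3 - <<'E'
import cv2,numpy as np
s=cv2.imread('pics/raw_s0.png');t=cv2.imread('pics/raw_t0.png')
def tile(im,x,y,w,h,k):
    o=cv2.resize(im[y:y+h,x:x+w],None,fx=k,fy=k,interpolation=cv2.INTER_CUBIC)
    for i in range(x-x%-10 if 0 else (x+9)//10*10,x+w,10): cv2.putText(o,str(i),((i-x)*k,8),0,.3,(0,255,255),1); cv2.line(o,((i-x)*k,10),((i-x)*k,16),(0,255,255),1)
    for i in range((y+9)//10*10,y+h,10): cv2.putText(o,str(i),(0,(i-y)*k+3),0,.3,(0,255,255),1); cv2.line(o,(20,(i-y)*k),(26,(i-y)*k),(0,255,255),1)
    return o
cv2.imwrite('pics/mag.png',np.hstack([tile(t,197,148,80,120,5),tile(s,333,220,80,120,5)]))
cv2.imwrite('pics/fix.png',np.hstack([tile(t,355,125,80,100,5),tile(s,155,200,80,100,5)]))
E
```

```text
(no output)
```

View pics/mag.png

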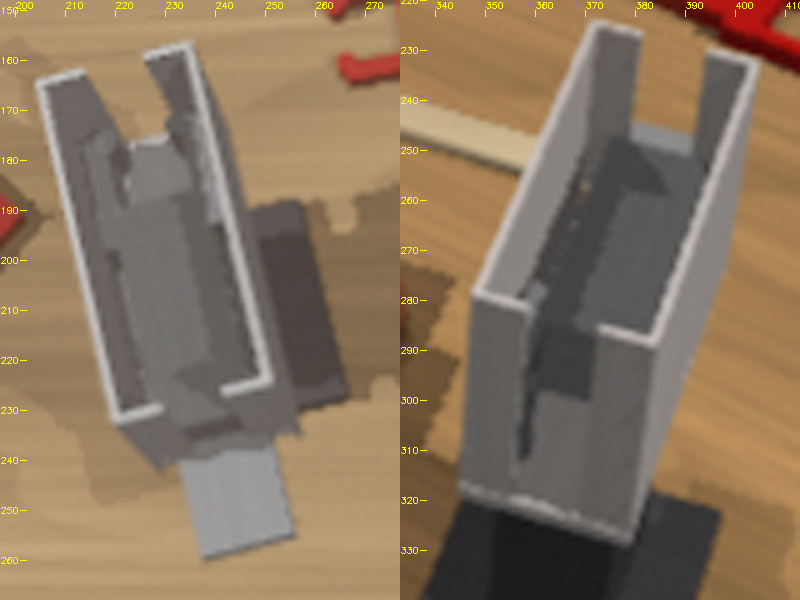

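View pics/fix.png

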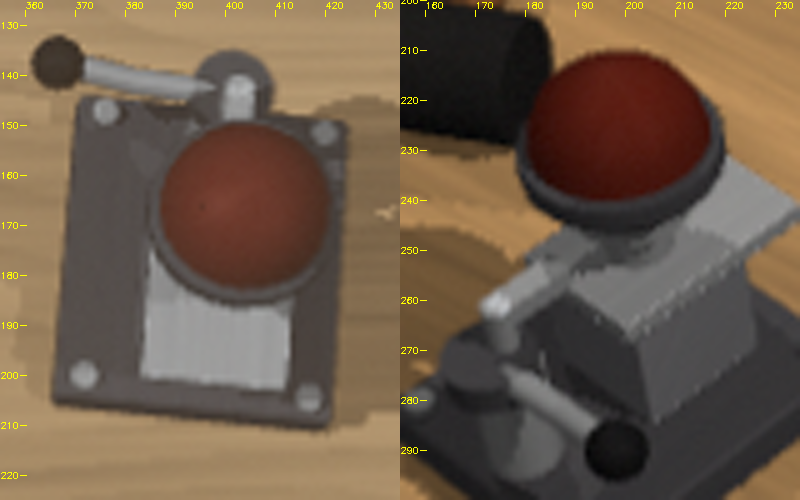

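The crop confirms it: the grey steel tab, end corners at top (237.4,259.4) and (255.6,255.0), comes out under the magazine's front wall. The fixture's rest plate corners are at (383,200) and (411.6,202.6). Now I fit the poses.

```bash
cat > fit.py <<'E'
from h import *
from scipy.optimize import least_squares
def W(p,q): 
    c,s=np.cos(p[2]),np.sin(p[2]);q=np.atleast_2d(q)
    return np.c_[p[0]+c*q[:,0]-s*q[:,1],p[1]+s*q[:,0]+c*q[:,1],q[:,2]]
def mag(p,t,b):
    return W(p,[[-.117,.0315+t,.22],[-.117,-.0315-t,.22],[b,.0315+t,.22],[b,-.0315-t,.22]])
mt=np.array([[219.6,232.4],[251.2,224.2],[204,164],[235,156]])
ms=np.array([[404.6,232.6],[371.4,224],[383.6,288.8],[347.6,278]])
f=lambda v:np.r_[proj('top',mag(v,v[3],v[4]))-mt,proj('scene',mag(v,v[3],v[4]))-ms].ravel()
best=least_squares(f,[.6,.2,.2,.004,.03])
print('mag',best.x.round(4),np.abs(best.fun).max(),best.fun.round(1))
m=best.x
for px in([237.4,259.4],[255.6,255.0],[233,240],[252,237]):
    P=atz('top',px,.132);d=P[:2]-m[:2];c,s=np.cos(m[2]),np.sin(m[2]);print('tab world',P.round(4),'in mag',(c*d[0]+s*d[1]).round(4),(c*d[1]-s*d[0]).round(4))
ft=[[-.055,.065,.024],[-.055,-.065,.024],[.095,.065,.024],[.095,-.065,.024],[-.060,.032,.09],[-.060,-.032,.09]]
fp=np.array([[365,205.2],[420,210.6],[370.2,144],[424,149.6],[383,200],[411.6,202.6]])
fs=[[-.060,.032,.09],[.035,.032,.09]];fsp=np.array([[235.6,240.6],[200.2,266.2]])
g=lambda v:np.r_[proj('top',W(v,ft))-fp,proj('scene',W(v,fs))-fsp].ravel()
b=least_squares(g,[.65,-.1,-.1]);print('fix',b.x.round(4),b.fun.round(1))
print('plate only',[atz('top',p,.09).round(4) for p in fp[4:]],'model',W(b.x,ft[4:]).round(4))
print('cuptop proj',proj('top',W(b.x,[0,0,.186])),proj('scene',W(b.x,[0,0,.186])))
E
python3 fit.py
```

```text
mag [ 7.060e-01  1.686e-01  2.348e-01 -4.000e-04  2.460e-02] 0.9136629141481478 [-0.6 -0.4 -0.7 -0.3 -0.3 -0.1 -0.6  0.1 -0.2 -0.9 -0.4 -0.7 -0.1 -0.5
 -0.6  0. ]
tab world [0.5453 0.1491 0.132 ] in mag -0.1609 0.0184
tab world [0.5537 0.1116 0.132 ] in mag -0.1614 -0.02
tab world [0.5861 0.1586 0.132 ] in mag -0.1189 0.0182
tab world [0.5917 0.1191 0.132 ] in mag -0.1228 -0.0215
fix [ 0.7318 -0.1989 -0.1213] [-0.2 -0.9  0.6 -0.7 -0.3 -0.4  0.2 -0.5 -0.8  0.3 -0.4  0.6 -0.1 -0.8
  0.1 -1.2]
plate only [array([ 0.6768, -0.1616,  0.09  ]), array([ 0.6698, -0.2243,  0.09  ])] model [[ 0.6761 -0.1598  0.09  ]
 [ 0.6684 -0.2234  0.09  ]]
cuptop proj [[405.58341026 161.2169354 ]] [[196.55514101 213.23503469]]
```

```bash
cat > go.py <<'E'
from h import *
# python3 go.py x y z yaw_deg tilt_deg : deltas from the measured pose
import sys
def Rt(yaw,tilt): # tool x = -clip x, z down, leaned so that tool z points forward by tilt
    B=R.from_matrix(np.array([[-1,0,0],[0,1,0],[0,0,-1.]]).T)
    return R.from_euler('z',yaw,degrees=True)*B*R.from_rotvec([0,-tilt,0],degrees=True)
if __name__=='__main__':
    x,y,z,yaw,tilt=map(float,sys.argv[1:6]); s=sense()
    R0=R.from_quat(s['tool_rot']);R1=Rt(yaw,tilt)
    print('t',s['t'],'tcp',np.round(s['tcp_pos'],4),'q',np.round(s['q'],2),'gap',s['finger_gap'],'F',np.round(s['force'],1))
    print('turn(deg, tool)',(R0.inv()*R1).as_rotvec(degrees=True).round(1))
    d=np.array([x,y,z])-s['tcp_pos']
    print('shift world',d.round(4),'in tool now',R0.inv().apply(d).round(4),'in tool after turn',R1.inv().apply(d).round(4))
E
python3 go.py .5156 .1224 .28 13.45 0; python3 go.py .5156 .1224 .194 13.45 35
```

```text
t 0.1 tcp [0.142  0.6079 0.1919] q [ 1.16  0.53  1.43  0.    1.18 -0.18] gap 1.004009938903667 F [-0.5  0.7 -0. ]
turn(deg, tool) [ -0.1  -0.  -26.6]
shift world [ 0.3736 -0.4855  0.0881] in tool now [-0.4743 -0.3879 -0.0875] in tool after turn [-0.2504 -0.5591 -0.0881]
t 0.1 tcp [0.142  0.6079 0.1919] q [ 1.16  0.53  1.43  0.    1.18 -0.18] gap 1.004009938903667 F [-0.5  0.7 -0. ]
turn(deg, tool) [ -8.2 -34.4 -25.7]
shift world [ 0.3736 -0.4855  0.0021] in tool now [-0.4743 -0.3877 -0.0015] in tool after turn [-0.2063 -0.5591  0.1419]
```

```bash
python3 -m handwheel '[[[0,0,0,0,0,-0.044,1],[0,0,0,0,0,-0.044,1],[0,0,-8.9,0,0,0,1],[0,0,-8.9,0,0,0,1],[0,0,-8.8,0,0,0,1],[0,0,0,-0.023,-0.051,0,1],[0,0,0,-0.023,-0.051,0,1],[0,0,0,-0.023,-0.051,0,1],[0,0,0,-0.023,-0.051,0,1],[0,0,0,-0.023,-0.051,0,1],[0,0,0,-0.023,-0.051,0,1],[0,0,0,-0.023,-0.051,0,1],[0,0,0,-0.023,-0.051,0,1],[0,0,0,-0.023,-0.051,0,1],[0,0,0,-0.023,-0.051,0,1],[0,0,0,-0.020,-0.049,0,1],[0,0,0,0,0,0,1]]]' 40; python3 go.py .5156 .1224 .194 13.45 35
```

```text
t: 2.22
tcp_pos: [0.5174, 0.1198, 0.2802]
tool_rot: [-0.114, 0.993, -0.0, 0.0]
force: [0.0, -0.1, 0.2]
finger_gap: 0.997
gripper_force: 0.0
t 2.225 tcp [0.5174 0.1198 0.2802] q [ 0.02  0.3   1.55 -0.    1.28 -1.78] gap 0.9971720559690754 F [ 0.  -0.1  0.2]
turn(deg, tool) [ -0.1 -35.   -0.3]
shift world [-0.0018  0.0026 -0.0862] in tool now [0.0012 0.003  0.0862] in tool after turn [0.0504 0.0029 0.0699]
```

```bash
python3 -m handwheel '[[[0,-8.8,0,0,0,0,1],[0,-8.8,0,0,0,0,1],[0,-8.7,0,0,0,0,1],[0,-8.7,0,0,0,0,1],[0,0,0,0.025,0.0015,0.035,1],[0,0,0,0.025,0.0014,0.035,1],[0,0,0,0,0,0,1],[0,0,0,0,0,0,1]]]'; python3 go.py .5715 .1358 .112 13.45 35;python3 -c "
from h import *
shot('top','t1.png',(180,140,340,260),5)"
```

```text
t: 3.22
tcp_pos: [0.5162, 0.1291, 0.2114]
tool_rot: [-0.114, 0.946, 0.04, 0.302]
force: [0.0, 0.2, -0.1]
finger_gap: 1.0
gripper_force: 0.0
t 3.225 tcp [0.5162 0.1291 0.2114] q [-0.09  0.23  2.16  0.87  0.26 -2.7 ] gap 0.9998280467651047 F [ 0.   0.2 -0.1]
turn(deg, tool) [0.5 0.4 0.1]
shift world [ 0.0553  0.0067 -0.0994] in tool now [ 0.0126 -0.0074  0.113 ] in tool after turn [ 0.0117 -0.0063  0.1131]
```

View pics/t1.png

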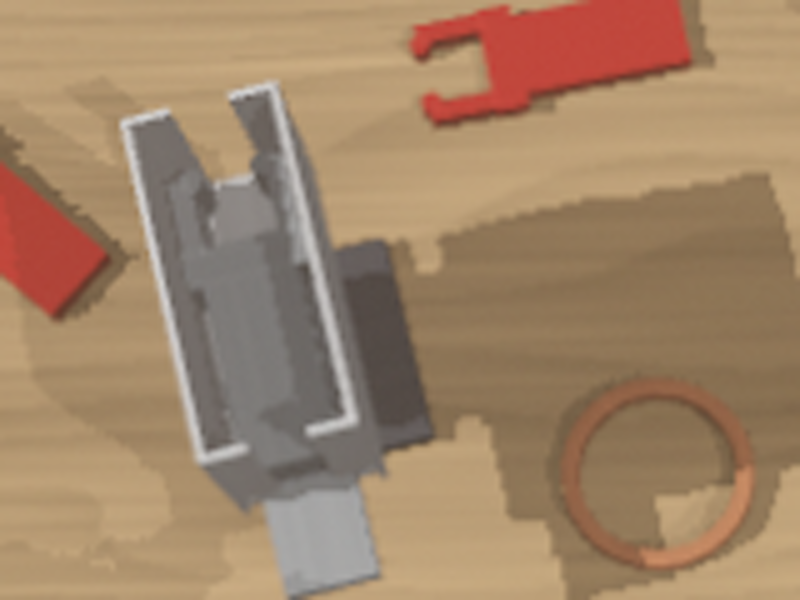

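The picture shows the tab free, at crop (320,540). The 35° lean brings the wrist near its limits (q6 is -2.7), so I reduce the lean to 20°, which still clears the wall.

```bash
python3 -m handwheel '[[[0.2,7.7,0,0,0,0,1],[0.2,7.7,0,0,0,0,1],[0,0,0,0,0,0,1],[0,0,0,0,0,0,1]]]'; python3 go.py .541 .1285 .185 13.45 20
```

```text
t: 3.78
tcp_pos: [0.5165, 0.1409, 0.211]
tool_rot: [-0.124, 0.966, 0.045, 0.224]
force: [0.0, -0.1, -0.2]
finger_gap: 0.998
gripper_force: 0.0
t 3.775 tcp [0.5165 0.1409 0.211 ] q [-0.05  0.24  2.01  0.36  0.48 -2.16] gap 0.9982445580912798 F [ 0.  -0.1 -0.2]
turn(deg, tool) [2.3 6.3 0.8]
shift world [ 0.0245 -0.0124 -0.026 ] in tool now [-0.007  -0.0191  0.0318] in tool after turn [-0.0108 -0.0177  0.0315]
```

```bash
python3 -m handwheel '[[[2.3,6.3,0.8,0,0,0,1],[0,0,0,-0.005,-0.009,0.015,1],[0,0,0,-0.005,-0.009,0.016,1],[0,0,0,0,0,0,1],[0,0,0,0,0,0,1]]]'; python3 go.py .541 .1285 .185 13.45 20;  python3 go.py .5677 .1349 .110 13.45 20
```

```text
t: 4.4
tcp_pos: [0.5399, 0.1272, 0.1839]
tool_rot: [-0.115, 0.978, 0.02, 0.171]
force: [-0.3, 0.1, -1.3]
finger_gap: 0.997
gripper_force: 0.0
t 4.4 tcp [0.5399 0.1272 0.1839] q [-0.02  0.33  1.91  0.16  0.57 -1.95] gap 0.9972779531601649 F [-0.3  0.1 -1.3]
turn(deg, tool) [-0.  -0.1 -0.1]
shift world [0.0011 0.0013 0.0011] in tool now [-0.0017  0.001  -0.0005] in tool after turn [-0.0017  0.001  -0.0005]
t 4.4 tcp [0.5399 0.1272 0.1839] q [-0.02  0.33  1.91  0.16  0.57 -1.95] gap 0.9972779531601649 F [-0.3  0.1 -1.3]
turn(deg, tool) [-0.  -0.1 -0.1]
shift world [ 0.0278  0.0077 -0.0739] in tool now [-0.002   0.0011  0.0793] in tool after turn [-0.0018  0.001   0.0793]
```

```bash
python3 -m handwheel '[[[0,0,0,-0.0005,0.0003,0.02,1],[0,0,0,-0.0005,0.0003,0.02,1],[0,0,0,-0.0005,0.0002,0.02,1],[0,0,0,-0.0005,0.0002,0.019,1],[0,0,0,0,0,0,1],[0,0,0,0,0,0,1]]]'; python3 go.py .5677 .1349 .110 13.45 20;python3 -c "
from h import *
shot('top','t2.png',(200,160,300,280),3);shot('scene','s2.png',(310,200,430,360),3)
import cv2
a=cv2.imread('pics/t2.png');b=cv2.imread('pics/s2.png');a=cv2.copyMakeBorder(a,0,b.shape[0]-a.shape[0],0,0,0);cv2.imwrite('pics/c2.png',np.hstack([a,b]))"
```

```text
t: 5.15
tcp_pos: [0.5685, 0.1353, 0.112]
tool_rot: [-0.115, 0.978, 0.02, 0.172]
force: [-0.4, 1.0, -0.0]
finger_gap: 0.998
gripper_force: 0.0
t 5.15 tcp [0.5685 0.1353 0.112 ] q [-0.    0.49  1.91  0.2   0.41 -1.98] gap 0.9982430431979771 F [-0.4  1.  -0. ]
turn(deg, tool) [-0. -0. -0.]
shift world [-0.0008 -0.0004 -0.002 ] in tool now [ 0.0015 -0.0001  0.0015] in tool after turn [ 0.0015 -0.0002  0.0015]
```

View pics/c2.png

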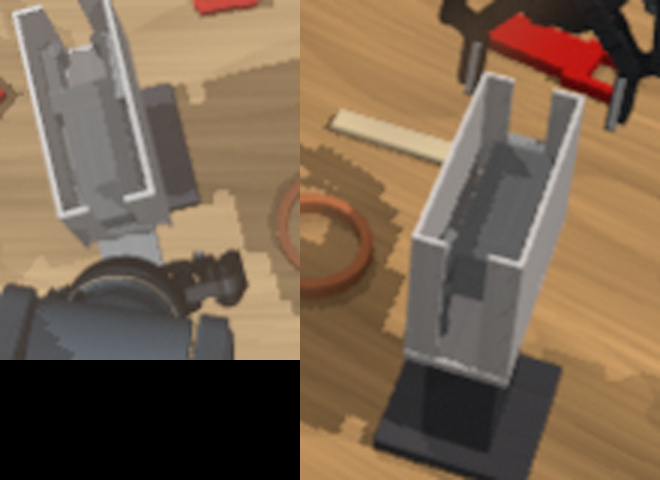

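The picture shows the open pads either side of the tab (right tile, (470,65) and (617,100)), with the gripper body clear of the wall. Now I close on the tab.

```bash
python3 -m handwheel '[[[0,0,0,0.0015,0,0.002,1],[0,0,0,0,0,0,0.3],[0,0,0,0,0,0,0.3],[0,0,0,0,0,0,0.2],[0,0,0,0,0,0,0.2],[0,0,0,0,0,0,0.2],[0,0,0,0,0,0,0.2]]]' 80; python3 go.py .5677 .1349 .110 13.45 20
```

```text
t: 6.12
tcp_pos: [0.568, 0.1351, 0.109]
tool_rot: [-0.115, 0.978, 0.02, 0.172]
force: [-0.5, 0.1, 0.3]
finger_gap: 0.198
gripper_force: 0.0
t 6.125 tcp [0.568  0.1351 0.109 ] q [-0.01  0.49  1.91  0.21  0.4  -1.99] gap 0.1982575782105331 F [-0.5  0.1  0.3]
turn(deg, tool) [-0. -0. -0.]
shift world [-0.0003 -0.0002  0.001 ] in tool now [-0.     -0.0001 -0.0011] in tool after turn [-0.     -0.0001 -0.0011]
```

The fingers reached 0.2 without contact, so I look before doing anything else.

```bash
python3 -c "
from h import *
shot('top','t3.png',(200,180,300,280),4);shot('scene','s3.png',(340,170,440,270),4)
import cv2
a=cv2.imread('pics/t3.png');b=cv2.imread('pics/s3.png');cv2.imwrite('pics/c3.png',np.hstack([a,b]))
s=sense();print(proj('top',s['tcp_pos']),proj('scene',s['tcp_pos']),proj('scene',[[.5453,.1491,.132],[.5537,.1116,.132]]))"
```

```text
[[245.76618269 250.28700209]] [[385.21961006 260.11055744]] [[398.18289714 248.01806016]
 [379.32891124 242.92059345]]
```

View pics/c3.png

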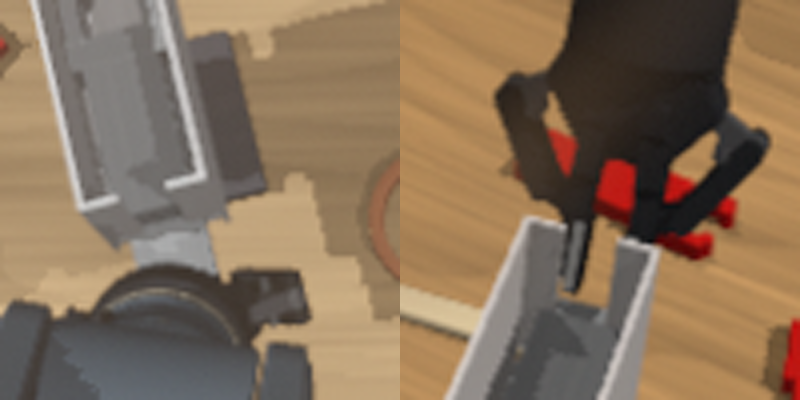

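```bash
python3 -c "
from h import *
s=sense();T=np.array([.5685,.1353,.112]);r=R.from_quat([-.115,.978,.02,.172])
for b in (0,.013,.02,.03,.04,.05):
  print(b,*[proj('scene',T+r.apply([0,y,-b])).round(1) for y in(-.0425,0,.0425)])
for b in (0,.013,.02,.03,.04,.05): print(b,proj('scene',s['tcp_pos']+r.apply([0,-.0085,-b])).round(1),proj('scene',s['tcp_pos']+r.apply([0,.0085,-b])).round(1))
"
```

```text
0 [[364.7 253.7]] [[385.3 259.3]] [[406.5 264.9]]
0.013 [[365.7 247.9]] [[386.5 253.4]] [[407.7 259.1]]
0.02 [[366.3 244.8]] [[387.2 250.3]] [[408.5 255.9]]
0.03 [[367.1 240.3]] [[388.1 245.7]] [[409.5 251.3]]
0.04 [[368.  235.7]] [[389.  241.2]] [[410.5 246.7]]
0.05 [[368.8 231.2]] [[389.9 236.6]] [[411.5 242.1]]
0 [[381.1 259. ]] [[389.4 261.2]]
0.013 [[382.2 253.2]] [[390.6 255.4]]
0.02 [[382.8 250.1]] [[391.2 252.3]]
0.03 [[383.7 245.5]] [[392.2 247.7]]
0.04 [[384.6 241. ]] [[393.1 243.2]]
0.05 [[385.6 236.4]] [[394.1 238.6]]
```

The view shows the left fingertip at scene (383,242), about 30 mm higher than the reported TCP would put it. So the fingers closed above the tab. I reopen, go 22 mm straight down and close again.

```bash
python3 -m handwheel '[[[0,0,0,0,0,0,1],[0,0,0,0,0,0,1],[0,0,0,0,0,0,1],[0,0,0,0,0,0,1],[0,0,0,0,0,0,1],[0,0,0,0.0025,0,0.007,1],[0,0,0,0.0025,0,0.007,1],[0,0,0,0.0025,0,0.007,1],[0,0,0,0,0,0,1],[0,0,0,0,0,0,0.4],[0,0,0,0,0,0,0.4],[0,0,0,0,0,0,0.4],[0,0,0,0,0,0,0.4],[0,0,0,0,0,0,0.4]]]' 40; python3 go.py .5677 .1349 .087 13.45 20
```

```text
t: 7.98
tcp_pos: [0.5682, 0.1351, 0.0872]
tool_rot: [-0.115, 0.978, 0.02, 0.173]
force: [-3.1, 0.4, 6.3]
finger_gap: 0.449
gripper_force: 40.0
t 7.975 tcp [0.5682 0.1351 0.0872] q [-0.    0.54  1.93  0.24  0.34 -2.02] gap 0.4491288746287197 F [-3.1  0.4  6.3]
turn(deg, tool) [-0.1  0.  -0. ]
shift world [-0.0005 -0.0002 -0.0002] in tool now [ 0.0006 -0.0001  0.0001] in tool after turn [ 0.0006 -0.0001  0.0001]
```

Grip found: gap 0.449, 40 N. A full draw at this lean would run the wrist to singularity. I draw about 20 mm, where the clip stays supported, then regrip upright.

```bash
python3 -m handwheel '[[[0,0,0,0,0,0,0.3],[0,0,0,0.0052,0,-0.0019,0.3],[0,0,0,0.0052,0,-0.0019,0.3],[0,0,0,0.0052,0,-0.0019,0.3],[0,0,0,0.0052,0,-0.0019,0.3],[0,0,0,0,0,0,0.3],[0,0,0,0,0,0,0.3]]]' 80; python3 go.py .5682 .1351 .0872 13.45 20
```

```text
t: 8.85
tcp_pos: [0.5496, 0.1294, 0.0877]
tool_rot: [-0.114, 0.978, 0.019, 0.175]
force: [5.4, -0.2, 0.2]
finger_gap: 0.429
gripper_force: 80.6
t 8.85 tcp [0.5496 0.1294 0.0877] q [-0.02  0.52  1.98  0.28  0.31 -2.07] gap 0.4293813025628633 F [ 5.4 -0.2  0.2]
turn(deg, tool) [-0.2  0.3 -0.1]
shift world [ 0.0186  0.0057 -0.0005] in tool now [-0.018   0.0012  0.0072] in tool after turn [-0.018   0.0012  0.0071]
```

```bash
python3 -m handwheel '[[[0,0,0,0,0,0,1],[0,0,0,0,0,0,1],[0,0,0,0,0,0,1],[0,0,0,0,0,0,1],[0,0,0,0,0,0,1],[0,0,0,0.0065,0,0.0003,1],[0,0,0,0.0065,0,0.0003,1],[0,10,0,0,0,0,1],[0,10,0,0,0,0,1],[0,0,0,0,0,0,1],[0,0,0,0,0,0,1]]]' 40; python3 go.py .538 .1266 .083 13.45 0
python3 -c "
from h import *
shot('top','t4.png',(200,160,300,285),4);shot('scene','s4.png',(340,170,440,295),4)
import cv2
a=cv2.imread('pics/t4.png');b=cv2.imread('pics/s4.png');cv2.imwrite('pics/c4.png',np.hstack([a,b]))"
```

```text
t: 10.22
tcp_pos: [0.5327, 0.1282, 0.0805]
tool_rot: [-0.118, 0.993, 0.002, 0.003]
force: [-1.1, -0.3, 0.0]
finger_gap: 0.999
gripper_force: 0.0
t 10.225 tcp [0.5327 0.1282 0.0805] q [ 0.03  0.58  1.73  0.01  0.82 -1.78] gap 0.9994823426978182 F [-1.1 -0.3  0. ]
turn(deg, tool) [0.2 0.3 0.1]
shift world [ 0.0053 -0.0016  0.0025] in tool now [-0.0048 -0.0028 -0.0025] in tool after turn [-0.0048 -0.0028 -0.0025]
```

View pics/c4.png

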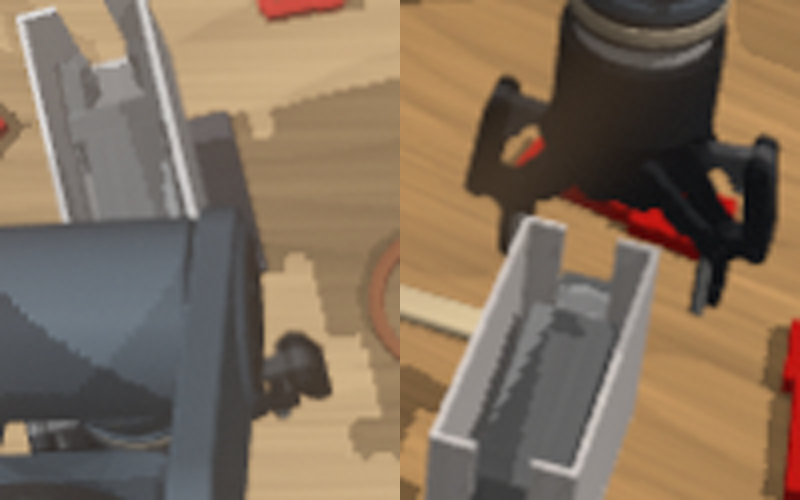

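The right tile shows the open fingers upright behind the front wall; their tips, at about (505,250) and (700,310), are still near the tab's end. I move 8 mm further in and 8 mm down, then grip.

```bash
python3 -m handwheel '[[[0,0,0,0,-0.001,0.004,1],[0,0,0,0,-0.0007,0.004,1],[0,0,0,-0.0042,0,0,1],[0,0,0,-0.0042,0,0,1],[0,0,0,0,0,0,1],[0,0,0,0,0,0,0.3],[0,0,0,0,0,0,0.3],[0,0,0,0,0,0,0.3],[0,0,0,0,0,0,0.3],[0,0,0,0,0,0,0.3],[0,0,0,0,0,0,0.3]]]' 80; python3 go.py .5413 .1285 .0725 13.45 0
```

```text
t: 11.7
tcp_pos: [0.5434, 0.1284, 0.0739]
tool_rot: [-0.118, 0.993, 0.001, 0.004]
force: [-1.2, -0.1, 5.5]
finger_gap: 0.444
gripper_force: 81.4
t 11.7 tcp [0.5434 0.1284 0.0739] q [ 0.03  0.6   1.71  0.    0.82 -1.78] gap 0.4437529669269701 F [-1.2 -0.1  5.5]
turn(deg, tool) [0.1 0.4 0.1]
shift world [-0.0021  0.0001 -0.0014] in tool now [0.0021 0.0006 0.0014] in tool after turn [0.0021 0.0006 0.0014]
```

```bash
python3 -m handwheel '[[[0,0,0,0,0,-0.001,0.3],[0,0,0,0.01,0,0,0.3],[0,0,0,0.012,0,0,0.3],[0,0,0,0.012,0,0,0.3],[0,0,0,0.012,0,0,0.3],[0,0,0,0,0,0,0.3]]]'; python3 go.py .5413 .1285 .0725 13.45 0
```

```text
t: 12.45
tcp_pos: [0.4954, 0.1173, 0.0739]
tool_rot: [-0.117, 0.993, 0.002, 0.001]
force: [-4.1, -0.6, 0.4]
finger_gap: 0.449
gripper_force: 81.0
t 12.45 tcp [0.4954 0.1173 0.0739] q [ 0.01  0.56  1.83  0.    0.75 -1.8 ] gap 0.4489962956439063 F [-4.1 -0.6  0.4]
turn(deg, tool) [0.2 0.1 0. ]
shift world [ 0.0459  0.0112 -0.0014] in tool now [-0.0472  0.0002  0.0015] in tool after turn [-0.0472  0.0002  0.0014]
```

```bash
python3 -m handwheel '[[[0,0,0,0.012,0,0,0.3],[0,0,0,0.012,0,0,0.3],[0,0,0,0.012,0,0,0.3],[0,0,0,0.012,0,0,0.3],[0,0,0,0,0,0,0.3],[0,0,0,0,0,0,0.3]]]'; python3 go.py .5413 .1285 .0725 13.45 0
python3 -c "
from h import *
shot('top','t5.png',(180,140,330,300),3);shot('scene','s5.png',(310,180,460,340),3)
import cv2
a=cv2.imread('pics/t5.png')[:,:400];b=cv2.imread('pics/s5.png')[:,:400];cv2.imwrite('pics/c5.png',np.hstack([a,b]))"
```

```text
t: 13.2
tcp_pos: [0.4527, 0.1064, 0.0739]
tool_rot: [-0.117, 0.993, 0.001, 0.004]
force: [0.4, -0.2, -1.5]
finger_gap: 0.449
gripper_force: 80.7
t 13.2 tcp [0.4527 0.1064 0.0739] q [-0.01  0.52  1.94  0.01  0.67 -1.82] gap 0.4487540266983451 F [ 0.4 -0.2 -1.5]
turn(deg, tool) [0.1 0.5 0. ]
shift world [ 0.0886  0.0221 -0.0014] in tool now [-0.0913  0.0008  0.0022] in tool after turn [-0.0913  0.0009  0.0014]
```

View pics/c5.png

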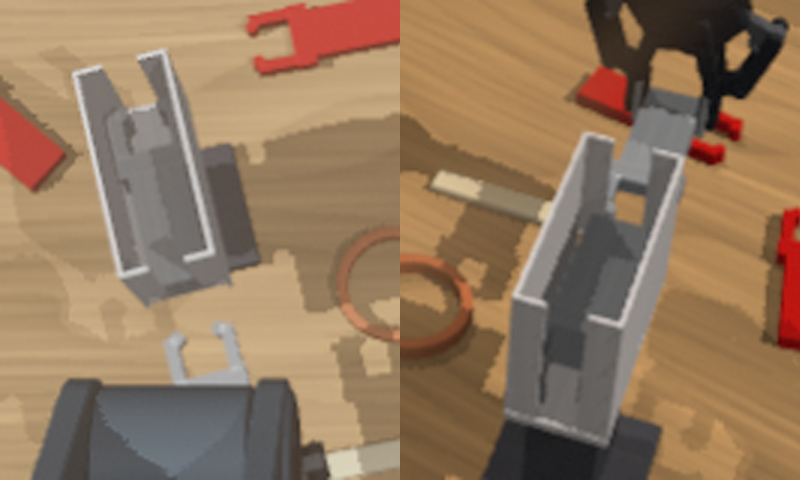

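The picture shows the clip fully out and level, its mouth at top-tile (180–235,330), and the rest of the stack inside. Next I measure the clip in hand and refine the stem axis from the ball's outline.

```bash
cat > m.py <<'E'
from h import *
from fit import W
from scipy.optimize import minimize
def poly(p,z,k=8,box=(225,240,45,40)):
    x0,y0,w,h=box;im=np.zeros((h*k,w*k),np.uint8)
    def f(q): 
        u=(proj('top',W(p,np.c_[q,np.full(len(q),z)]))-[x0,y0]+.5)*k
        cv2.fillPoly(im,[np.round(u*16).astype(int)],255,shift=4)
    for s in(1,-1):
        f(np.array([[-.0155,s*.0155],[-.0155,s*.0245],[.0125,s*.0245],[.0125,s*.0155]]))
        a=np.linspace(0,6.28,30);f(np.c_[.0115+.007*np.cos(a),s*.0172+.0072*np.sin(a)])
    f(np.array([[-.032,-.026],[-.0155,-.026],[-.0155,.026],[-.032,.026]]))
    return cv2.resize(im,(w,h),interpolation=cv2.INTER_AREA)/255.
def fitclip(img,p0,z,box,rmax):
    x0,y0,w,h=box;c=img[y0:y0+h,x0:x0+w].astype(float)
    sat=(c.max(2)-c.min(2))/c.max(2); m=np.clip((.3-sat)/.2,0,1)*(c.max(2)>120)
    for r in m[:rmax-y0]: print(''.join(' .:*#'[int(v*4)] for v in r))
    g=lambda p:((poly(p,z,box=box)-m)[:rmax-y0]**2).sum()
    r=minimize(g,p0,method='Nelder-Mead',options=dict(initial_simplex=np.array(p0)+[[0,0,0],[.006,0,0],[0,.006,0],[0,0,.06]],xatol=1e-4));return r.x,r.fun
if __name__=='__main__':
    s=sense();img=cv2.imread('pics/raw_t5.png');t=np.array(s['tcp_pos']);y=.2348
    p,e=fitclip(img,[t[0]+.099*np.cos(y),t[1]+.099*np.sin(y),y],.132,(225,240,45,40),266)
    d=p[:2]-t[:2];print('eye',p.round(4),e,'from tcp in clip axes',np.cos(p[2])*d[0]+np.sin(p[2])*d[1],np.cos(p[2])*d[1]-np.sin(p[2])*d[0])
    t0=cv2.imread('pics/raw_t0.png').astype(int)[140:190,375:435];m=(t0[...,2]>1.7*t0[...,1])&(t0[...,2]<170)
    ys,xs=np.nonzero(m);c=np.array([xs.mean()+375,ys.mean()+140]);print('ball centroid',c,m.sum())
    for R_ in(.034,.038):
        C=np.array([.7318,-.1989,.186-R_]);
        for _ in range(5): C+=np.append((atz('top',c,C[2])-C)[:2],0)
        print(R_,C.round(4))
E
python3 m.py | grep -v '^mag\|^tab'
```

```text
-0.6  0. ]
fix [ 0.7318 -0.1989 -0.1213] [-0.2 -0.9  0.6 -0.7 -0.3 -0.4  0.2 -0.5 -0.8  0.3 -0.4  0.6 -0.1 -0.8
  0.1 -1.2]
plate only [array([ 0.6768, -0.1616,  0.09  ]), array([ 0.6698, -0.2243,  0.09  ])] model [[ 0.6761 -0.1598  0.09  ]
 [ 0.6684 -0.2234  0.09  ]]
cuptop proj [[405.58341026 161.2169354 ]] [[196.55514101 213.23503469]]
  : #*:.                                     
   *:                                        
                                             
                                             
                                             
                                             
                                             
                          :##:..             
                         .######:            
                         .#######            
             ..          .#######.           
            *##:          .######:           
           :####:           .####*           
         .#######            *####           
         :######*            :####.          
         .#####:             .####:          
          #####               *###*          
          *####               *####          
          :####.              :####.         
          .####*              .####:         
           *####               ####*         
           *####               *####:        
           :####.              *#####        
           .####*          .:########.       
            #####      .:*###########:       
            *####   .*###############*       
eye [0.5505 0.1292 0.2496] 10.309637132887175 from tcp in clip axes 0.10011463707898502 -0.0020553502748247715
ball centroid [402.10660661 164.72672673] 666
0.034 [ 0.736  -0.1973  0.152 ]
0.038 [ 0.7374 -0.198   0.148 ]
```

```bash
python3 -m handwheel '[[[0,0,0,0.01,-0.02,-0.015,0.3],[0,0,0,0,-0.03,-0.015,0.3],[0,0,7,0,-0.03,0,0.3],[0,0,7,0,-0.03,0,0.3],[0,0,7.1,0,-0.03,0,0.3],[0,0,0,0,0,0,0.3]]]'; python3 go.py .5539 -.1758 .0739 -7.7 0
```

```text
t: 14.05
tcp_pos: [0.4651, -0.0355, 0.1035]
tool_rot: [0.068, 0.998, 0.002, 0.004]
force: [0.1, 0.8, -0.9]
finger_gap: 0.448
gripper_force: 80.9
t 14.05 tcp [ 0.4651 -0.0355  0.1035] q [-0.32  0.46  1.92  0.01  0.76 -1.76] gap 0.44773071173068835 F [ 0.1  0.8 -0.9]
turn(deg, tool) [ 0.2  0.4 -0.1]
shift world [ 0.0888 -0.1403 -0.0296] in tool now [-0.1067 -0.1272  0.0299] in tool after turn [-0.1068 -0.1272  0.0296]
```

```bash
python3 -m handwheel '[[[0,0,0,0,-0.032,0,0.3],[0,0,0,0,-0.032,0,0.3],[0,0,0,0,-0.032,0,0.3],[0,0,0,0,-0.031,0,0.3],[0,0,0,-0.036,0,0.01,0.3],[0,0,0,-0.036,0,0.01,0.3],[0,0,0,-0.035,0,0.01,0.3],[0,0,0,0,0,0.012,0.3],[0,0,0,0,0,0.0125,0.3],[0,0,0,0,0,0,0.3],[0,0,0,0,0,0,0.3]]]'; python3 go.py .5539 -.1758 .0489 -7.7 0
python3 - <<'E' | tail -32
from m import *
s=sense();t=np.array(s['tcp_pos']);img=snapshot('top');cv2.imwrite('pics/raw_t6.png',img[:,:,::-1]);img=img[:,:,::-1]
y=-.12;p0=[t[0]+.1*np.cos(y),t[1]+.1*np.sin(y),y];u=proj('top',W(p0,[[0,0,.107]]))[0];print(u)
box=(int(u[0])-24,int(u[1])-18,48,36)
p,e=fitclip(img,p0,.107,box,box[1]+24)
d=p[:2]-t[:2];print('eye',p.round(4),e,np.cos(p[2])*d[0]+np.sin(p[2])*d[1],np.cos(p[2])*d[1]-np.sin(p[2])*d[0])
a=np.array([.7325,-.1995]);d=p[:2]-a;print('in groove frame',np.cos(y)*d[0]+np.sin(y)*d[1],np.cos(y)*d[1]-np.sin(y)*d[0])
E
```

```text
t: 15.42
tcp_pos: [0.553, -0.1732, 0.0491]
tool_rot: [0.066, 0.998, 0.002, 0.003]
force: [-0.5, -0.4, -1.3]
finger_gap: 0.449
gripper_force: 81.1
t 15.425 tcp [ 0.553  -0.1732  0.0491] q [-0.5   0.66  1.67  0.01  0.81 -1.94] gap 0.4493222663092379 F [-0.5 -0.4 -1.3]
turn(deg, tool) [0.3 0.3 0.1]
shift world [ 0.0009 -0.0026 -0.0002] in tool now [-0.0012 -0.0025  0.0002] in tool after turn [-0.0012 -0.0025  0.0002]
fix [ 0.7318 -0.1989 -0.1213] [-0.2 -0.9  0.6 -0.7 -0.3 -0.4  0.2 -0.5 -0.8  0.3 -0.4  0.6 -0.1 -0.8
  0.1 -1.2]
plate only [array([ 0.6768, -0.1616,  0.09  ]), array([ 0.6698, -0.2243,  0.09  ])] model [[ 0.6761 -0.1598  0.09  ]
 [ 0.6684 -0.2234  0.09  ]]
cuptop proj [[405.58341026 161.2169354 ]] [[196.55514101 213.23503469]]
[395.37306111 208.75092895]
            ###############   ############      
             ##############     ##########      
             ############         ########      
            ###########            #######      
            ##########             #######      
            #########              #######      
            #########         
[... 298 characters left out ...]
              
              ##                                
              ##                                
              #                                 
                 *                              
                                      *         
                                     *****      
                                       ****     
               *                       ******   
                                       *********
              *                        *********
             *                           *******
eye [ 0.6123 -0.1691 -0.04  ] 229.36495900068104 0.05907233701683658 0.006396158942193003
in groove frame -0.12297359627790644 0.01576698559745614
```

```bash
python3 -m handwheel '[[[0,0,0,0,-0.0025,0,0.3],[0,0,0,-0.018,0,0,0.3],[0,0,0,-0.018,0,0,0.3],[0,0,0,-0.012,0,0,0.3],[0,0,0,-0.006,0,0,0.3],[0,0,0,0,0,0,0.3]]]' 110; python3 go.py .6332 -.1854 .0489 -7.7 0; python3 -c "
from station import *;print(sense()['ft_torque'])"
```

```text
t: 16.23
tcp_pos: [0.6068, -0.183, 0.0492]
tool_rot: [0.066, 0.998, 0.002, 0.003]
force: [-0.1, 0.3, -2.2]
finger_gap: 0.44
gripper_force: 113.0
t 16.225 tcp [ 0.6068 -0.183   0.0492] q [-0.47  0.72  1.52  0.01  0.9  -1.92] gap 0.43976596474871255 F [-0.1  0.3 -2.2]
turn(deg, tool) [0.3 0.3 0.1]
shift world [ 0.0264 -0.0024 -0.0003] in tool now [-0.0265  0.0011  0.0005] in tool after turn [-0.0265  0.0012  0.0003]
[-0.03172578  0.12148692 -0.00507231]
```

```bash
for i in 1; do python3 -m handwheel '[[[0,0,0,-0.004,0.0006,0,0.3],[0,0,0,-0.004,0.0005,0,0.3],[0,0,0,0,0,0,0.3]]]'; done; python3 -m handwheel '[[[0,0,0,-0.003,0,0,0.3],[0,0,0,-0.002,0,0,0.3],[0,0,0,0,0,0,0.3]]]';python3 -m handwheel '[[[0,0,0,-0.003,0,0,0.3],[0,0,0,0,0,0,0.3]]]'
```

```text
t: 16.6
tcp_pos: [0.6138, -0.1827, 0.0488]
tool_rot: [0.066, 0.998, 0.002, 0.002]
force: [-4.4, 0.2, -2.7]
finger_gap: 0.439
gripper_force: 113.1
t: 16.98
tcp_pos: [0.6211, -0.184, 0.0497]
tool_rot: [0.066, 0.998, 0.002, 0.004]
force: [-0.8, -0.5, -2.9]
finger_gap: 0.437
gripper_force: 113.1
t: 17.23
tcp_pos: [0.6242, -0.1845, 0.0497]
tool_rot: [0.066, 0.998, 0.002, 0.005]
force: [0.5, -1.0, -1.9]
finger_gap: 0.438
gripper_force: 113.1
```

```bash
python3 -m handwheel '[[[0,0,0,-0.004,0,0,0.3],[0,0,0,0,0,0,0.3]]]'; python3 -m handwheel '[[[0,0,0,-0.003,0,0,0.3],[0,0,0,0,0,0,0.3]]]';python3 -m handwheel '[[[0,0,0,-0.002,0,0,0.3],[0,0,0,0,0,0,0.3]]]'
```

```text
t: 17.48
tcp_pos: [0.6283, -0.185, 0.0498]
tool_rot: [0.066, 0.998, 0.002, 0.005]
force: [1.5, -0.3, -2.2]
finger_gap: 0.444
gripper_force: 113.1
t: 17.73
tcp_pos: [0.6306, -0.1852, 0.0496]
tool_rot: [0.066, 0.998, 0.002, 0.004]
force: [1.1, -1.3, -1.8]
finger_gap: 0.443
gripper_force: 113.1
t: 17.98
tcp_pos: [0.632, -0.1853, 0.0494]
tool_rot: [0.066, 0.998, 0.002, 0.003]
force: [0.7, -0.1, -1.6]
finger_gap: 0.44
gripper_force: 113.1
```

```bash
python3 -m handwheel '[[[0,0,0,-0.002,0,0,0.3],[0,0,0,0,0,0,0.3]]]' | grep -E 'tcp|^force'; python3 -m handwheel '[[[0,0,0,-0.002,0,0,0.3],[0,0,0,0,0,0,0.3]]]'| grep -E 'tcp|^force'
```

```text
tcp_pos: [0.6336, -0.1852, 0.0493]
force: [-0.1, 0.3, -1.7]
tcp_pos: [0.6353, -0.1855, 0.0492]
force: [-0.3, 1.2, -1.1]
```

```bash
for i in 1; do python3 -m handwheel '[[[0,0,0,-0.0015,0,0,0.3],[0,0,0,0,0,0,0.3]]]' | grep -E 'tcp|^force'; python3 -m handwheel '[[[0,0,0,-0.0015,0,0,0.3],[0,0,0,0,0,0,0.3]]]'| grep -E 'tcp|^force'; done
python3 -c "
from h import *
shot('top','t7.png',(350,120,440,240),4);shot('scene','s7.png',(140,190,250,310),4)
import cv2
a=cv2.imread('pics/t7.png');b=cv2.imread('pics/s7.png');cv2.imwrite('pics/c7.png',np.hstack([a,b]))"
```

```text
tcp_pos: [0.6352, -0.1854, 0.049]
force: [-5.2, 0.8, -0.9]
tcp_pos: [0.6351, -0.1853, 0.0489]
force: [-8.0, -0.2, 1.3]
```

The clip stops hard at TCP x 0.635, just beyond the predicted home position, which fits the bridge meeting the stem. I unload it, lower it to near the rest plate, release and look.

```bash
python3 -m handwheel '[[[0,0,0,0.002,0,0.002,0.3],[0,0,0,0,0,0.002,0.3],[0,0,0,0,0,0,0.3]]]' 40| grep -E 'tcp|^force'; python3 -m handwheel '[[[0,0,0,0,0,0,1],[0,0,0,0,0,0,1],[0,0,0,0,0,0,1],[0,0,0,0,0,0,1],[0,0,0,0,0,0,1],[0,0,0,0.02,0,0,1],[0,0,0,0.04,0,0,1],[0,0,0,0.04,0,0,1],[0,0,0,0.02,0,-0.03,1],[0,0,0,0,0,-0.05,1],[0,0,0,0,0,-0.05,1],[0,0,0,0,0.06,0,1],[0,0,0,0,0.06,0,1],[0,0,0,0,0,0,1]]]'
python3 -c "
from h import *
shot('top','t8.png',(350,120,440,240),4);shot('scene','s8.png',(140,190,250,310),4);shot('scene','s9.png',(330,200,430,320),4)
import cv2
a,b,c=[cv2.resize(cv2.imread('pics/'+f),None,fx=k,fy=k) for f,k in(('t8.png',.9),('s8.png',.9),('s9.png',.2))]
cv2.imwrite('pics/c8.png',np.hstack([a,b,cv2.copyMakeBorder(c,0,a.shape[0]-c.shape[0],0,0,0)]))"
```

```text
tcp_pos: [0.6353, -0.1855, 0.0451]
force: [-5.9, 0.9, -0.1]
t: 21.2
tcp_pos: [0.5325, -0.0477, 0.1756]
tool_rot: [0.063, 0.998, 0.002, 0.003]
force: [-0.5, -0.9, -0.1]
finger_gap: 1.001
gripper_force: 0.0
```

View pics/c8.png

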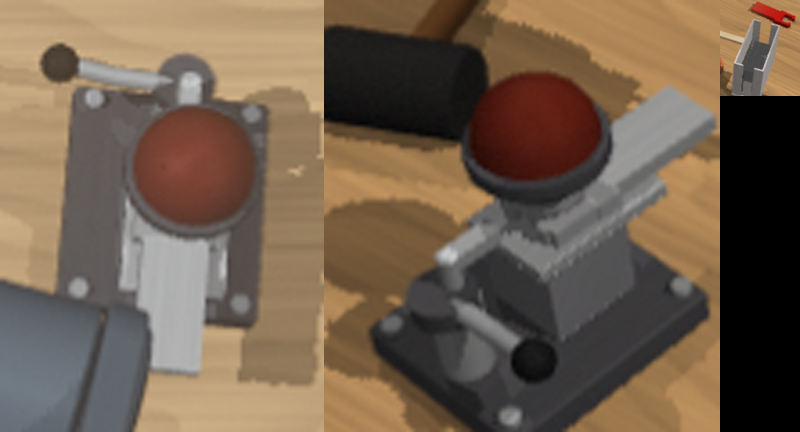

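The last picture shows the clip flat on the rest plate, its arm and nose reaching past the stem at (505,215), and the tab end at top (391.7,223.6)–(404.7,224.2). A quick numeric check before I hand in.

```bash
python3 -c "
from h import *
a=(atz('top',[391.9,223.6],.102)+atz('top',[404.7,224.2],.102))/2;d=a[:2]-[.7325,-.1995];y=-.12
print(a,np.cos(y)*d[0]+np.sin(y)*d[1],np.cos(y)*d[1]-np.sin(y)*d[0])
i,j=[cv2.imread('pics/raw_'+f).astype(int) for f in('t0.png','t8.png')]
for n,(x,yy) in dict(mallet=(490,215),stick=(306,292),ring=(311,234),cork=(140,266)).items(): print(n,(abs(i-j)[yy-20:yy+20,x-35:x+35].max(2)>60).mean().round(3))
"
```

```text
[ 0.61996299 -0.19055137  0.102     ] -0.11279897664528121 -0.004587778235721401
mallet 0.0
stick 0.871
ring 0.31
cork 0.0
```

```bash
python3 -c "
from station import *;print(sign_off())"
```

```text
the job is handed in; nothing more can be done
None
```

The bottom clip was drawn out through the gate, pushed onto the stem's groove until it met a hard stop (tab end 113 mm from the axis, 112 expected), and released; I handed the job in at about 21 s. The rest of the stack is still in the magazine, though I did not measure its 12 mm drop; the mallet and cork are unchanged in the images, and the ring and crease stick were hidden by the arm at the last look.

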